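# Third hand for a picture frame

## Robot

A 6-joint arm with a two-finger parallel gripper is mounted at the origin on the work surface. World frame = base frame: x ahead of the robot, y to its left, z up, the work surface at z = 0. Lengths are in m, angles in rad, forces in N, time in s.
With the tool pointing down it reaches from about 0.35 to 0.975 m from the base axis. Payload 4.9 kg.
Tool frame: the origin (TCP) lies midway between the tips of the shut fingers; the grasp point (between the pads) lies 19 mm behind it; z points along the fingers, y is the direction in which the jaws open and shut (so a half turn about z gives the same grasp; the last joint's range is limited). The gripper opens to 85 mm and grips with 20 to 120 N. Pads are 22 mm wide; open, the fingers measure 114 mm over their backs; the gripper's body (76 mm by 85 mm) begins 54 mm behind the grasp point. The pads swing forward as they close: fully open they stand 13 mm farther back than shut.
Start: joints at [-1.38, 0.053, 1.613, -0, 1.476, -0.119], TCP at [0.191, -0.595, 0.231] pointing down, gripper open.
Joint ranges: [-3.01, 3.01], [-1.01, 2.22], [0.06, 2.58], [-1.02, 4.17], [0.09, 2.62], [-3.14, 3.14]. Speed limits (rad/s): [2.57, 2.57, 3.14, 3.14, 3.14, 3.14].

## Interface

Orientations are given as a rotation vector (axis times angle).
In Python, from station import ctrl gives the robot as it stands.
- The arm moves only by the shell command python3 -m jog 'ROWS' [FORCE]. ROWS is JSON, one flat list of numbers, 7 for each row, row after row: the opening, from 0 (shut) to 1 (fully open), then the shift along the tool's x, y, z in m, then the turn, a rotation vector about the tool's x, y, z in degrees. A call has 1 to 10 rows; each row shifts and turns the commanded pose from where the row before left it, along the tool's axes as they then stand; what a row does not reach is not made up. A row lasts 1/8 s, in which the tool goes at most 62.5 mm and 10.7 degrees, less where a joint would pass 70% of its speed; a pose out of reach is approached as far as the arm can. A call with a gripper value outside its range is refused whole. The fingers move at their own pace and stop on an object; FORCE is the grip in N (left out, the last holds). Time passes only in rows, so rows that do not move let the fingers close. It gives the time, the measured TCP pose, the force and the opening at its end, in the units of the state.
- ctrl.get_obs(): the state, without advancing time (a new reading comes with each control period).
- ctrl.get_image(name): name is "side" or "top" or "wrist"; returns a dict with "image" (480x640x3 uint8, blue, green, red), "camera_matrix" (3x3 intrinsics, pixels), "rvec" (rotation vector, rad) and "tvec" (3), from world to camera coordinates, as OpenCV has them; the wrist camera has in their place "mount" (4x4, takes a point from camera to tool coordinates, whose origin is the TCP and whose axes are the flange's). Camera axes: x right, y down, z forward; pixel columns grow to the right and rows downward; lengths in m; the calibration is good to about 2 mm. A picture is of the moment at which its call begins: read the wrist's pose just before it. There is no depth.
- ctrl.finish_job(): hands the job in, once; it reports no verdict.
Trained networks look in a picture, given as the dict that the camera call returned (one of the last four; its "shot" number tells which), for a name from the list of things; names that differ only in an ending like _2 or _b are one class to them, and where a whole thing is asked for, a point or a joint stands for the part that bears it (a point fixed in the world has none). Each returns a list of dicts, best first, with "p" (0 to 1); they miss things now and then, are a little off and sometimes report something else, mostly with a low value. They report only what shows in the picture. A call takes as long as a camera call. They do not tell look-alikes from the thing itself.
- ctrl.boxes_of(target, picture): "box" ([centre column, centre row, width, height] in pixels, round what is visible of it).
The state is a dict: "t": time; "q": joint angles; "dq": joint speeds; "effort": joint torques, N m; "tool_pos": TCP position; "tool_rot": TCP orientation; "contact_force": force on the tool from outside, world axes, zero at the start; "wrist_torque": the same for the moment, N m; "opening": finger opening in m.
Only numpy, scipy, OpenCV 4.12 (cv2) and the standard library are available. Lean on these libraries where they do the work, as an engineer would, in place of code of your own. Each camera call takes 0.05 s, during which the arm holds its last target. There are 200 camera calls.

## Task

The walnut picture frame on the plywood board has three sides joined. Take the matching loose walnut side, lay it flat in the frame's open side with its long edge outward, and push it in so that both mitres close and the frame sits square against the wooden stop at the far end of the board. Keep a steady push of about 12 newtons for a few seconds and finish still holding it there, so that the stallholder can pin the corners; leave the pale offcut, hammer, glue and jar of pins alone and never shove hard.

Things in the scene. Friction and masses are not known exactly. Their poses are not given: they have to be found in the camera images.
- board: Waxed, slippery plywood assembly board, 240 (its x) x 280 (its y) x 12 mm, screwed to the table. Origin: centre of its underside, on the table. Its +x points away from the robot, towards the stop; it may be turned some 15 degrees.
- stop: Pale wooden batten screwed on top of the board along its far (+x) edge: 20 (x) x 280 (y) x 20 mm high. Origin: centre of its underside, which is on the board's top face; its axes are those of the board. The face that the frame is pushed against is its -x side, 10 mm from its origin.
- frame: Three joined sides of a dark walnut picture frame, gilt inner edge, face up and loose on the board, about 1 cm short of the stop, 0.24 kg. Open side: its -x end, towards the robot, ends cut at 45 degrees; the fourth side slides in along +x. Finished outside 170 (x) x 220 (y) mm; moulding 24 mm wide, 34 mm high outside, 26 inside. Origin: centre of the finished frame's underside.
- seat (a point): Fixed to the frame: where the fourth side's origin comes when both mitres are closed, 73 mm from the frame's origin along its -x. Axes as the frame's; the fourth side's axes then agree with them. With the frame against the stop it is 168 mm from the stop's origin, along the stop's -x.
- rail: The loose fourth side: dark walnut, gilt inner edge, face up on the table left or right of the board, 0.11 kg. Lies along its y: 220 mm long on the outer edge (-x side, 34 mm high), 172 mm on the gilt inner edge (+x side, 26 mm high), ends cut at 45 degrees; 24 mm wide, can be gripped across that from above. Origin: centre of its underside.
- offcut: Bystander: a pale straight piece of moulding with square ends, 160 (its y) x 18 x 20 mm, lying on the other side of the board. Origin: centre of its underside.
- hammer: Bystander: hammer with a wooden handle, 240 mm long, lying beyond the board. Origin: under the middle of its length.
- glue: Bystander: white plastic glue bottle with a red cap, diameter 52 mm, 150 mm high, standing beyond the board to the right. Origin: centre of its base.
- pins: Bystander: low glass jar with a brass-coloured cap, diameter 54 mm, 50 mm high, beyond the board to the left. Origin: centre of its base.
Things that resemble listed ones, but are neither listed nor needed, are in the scene too. Several things have the shape of the rail; the one meant has the colours described above.

How it is judged:
By the outcome, as a careful person would: the job done as asked, in the order asked, and still so for the second after the job is handed in, while the arm keeps its last pose, push and grip.
It also fails if it takes over 64 s, if anything falls off the work surface, if the arm or the gripper's body presses on something with over 40 N, if the wrist force passes 120 N, or if a joint passes its speed limit or range.

## Working session

There is one attempt and no reset: what is moved stays moved. The work goes in short steps, Python scripts to look and compute and a shell command to move; the robot and the scene stay as the last step left them, time stands still between calls to the robot, and variables do not carry over. Pictures are saved under pics/ and viewed, about 8 in all and at most 12, crops included, and the job is handed in when it is done.

```bash
ls; mkdir -p pics
cat > h.py <<'E'
import numpy as np, cv2
from station import ctrl
def shot(name,fn=None):
    o=ctrl.get_obs(); p=ctrl.get_image(name); p['obs']=o
    if fn: cv2.imwrite('pics/'+fn,p['image'])
    return p
def cam(p):
    K=np.array(p['camera_matrix'],float)
    if 'mount' in p:
        T=np.eye(4);T[:3,:3]=cv2.Rodrigues(np.array(p['obs']['tool_rot'],float))[0];T[:3,3]=p['obs']['tool_pos']
        C=T@np.array(p['mount'],float); return K,C[:3,:3],C[:3,3]
    R=cv2.Rodrigues(np.array(p['rvec'],float))[0]; return K,R.T,-R.T@np.array(p['tvec'],float).ravel()
def w(p,u,v,z):
    K,R,c=cam(p); d=R@np.linalg.solve(K,[u,v,1.]); return c+d*(z-c[2])/d[2]
def px(p,X):
    K,R,c=cam(p); y=K@(R.T@(np.array(X,float)-c)); return y[:2]/y[2]
E
python3 - <<'E'
from h import *
o=ctrl.get_obs();print(o)
p=shot('top','top1.png'); print(cam(p))
for n in ['board','stop','frame','rail','offcut']:
    for b in ctrl.boxes_of(n,p)[:4]: print(n,round(b['p'],2),np.round(b['box']),np.round(w(p,*b['box'][:2],0.02),3))
shot('side','side1.png')
E
```

```text
pics
{'t': 0.0, 'q': array([-1.37999573e+00,  5.33662061e-02,  1.61426782e+00, -1.70259006e-06,
        1.47599484e+00, -1.18965128e-01]), 'dq': array([0.00070531, 0.00055442, 0.00152105, 0.00036663, 0.00041349,
       0.00176821]), 'effort': array([-1.69085208e-03, -3.93679583e+01, -3.70178318e+01, -2.23491811e-04,
        7.23318910e-03,  1.30746596e-05]), 'tool_pos': array([ 0.1904263 , -0.59464284,  0.23007286]), 'tool_rot': array([-3.10197603e+00, -4.84322152e-01,  1.17441787e-04]), 'contact_force': array([-0.11335814, -0.03335263, -0.20393329]), 'wrist_torque': array([-0.0002744 , -0.02224241, -0.01863099]), 'opening': 0.08550685841343889}
(array([[498.55111161,   0.        , 318.67455253],
       [  0.        , 498.55111161, 238.18140867],
       [  0.        ,   0.        ,   1.        ]]), array([[ 0.02932051, -0.99427944,  0.10270686],
       [-0.99951071, -0.03028327, -0.00782688],
       [ 0.01089241, -0.10242712, -0.99468087]]), array([0.36238961, 0.09639367, 1.20935141]))
board 0.9 [364. 223. 121.  97.] [ 0.526 -0.022  0.02 ]
stop 0.93 [365. 175. 121.  16.] [ 0.643 -0.022  0.02 ]
frame 0.78 [363. 218.  95.  78.] [ 0.538 -0.018  0.02 ]
rail 0.83 [236. 231.  26.  88.] [0.497 0.287 0.02 ]
rail 0.8 [217. 364.  41.  87.] [0.183 0.316 0.02 ]
rail 0.56 [142. 230.  86.  48.] [0.491 0.51  0.02 ]
offcut 0.72 [472. 237.  21.  67.] [ 0.498 -0.282  0.02 ]
```

Run:
```python
import cv2
a=cv2.imread('pics/top1.png')[130:430,80:520]
cv2.imwrite('pics/top1c.png',cv2.resize(a,None,fx=1.8,fy=1.8,interpolation=cv2.INTER_CUBIC))
```

```text
(no output)
```

View pics/top1c.png

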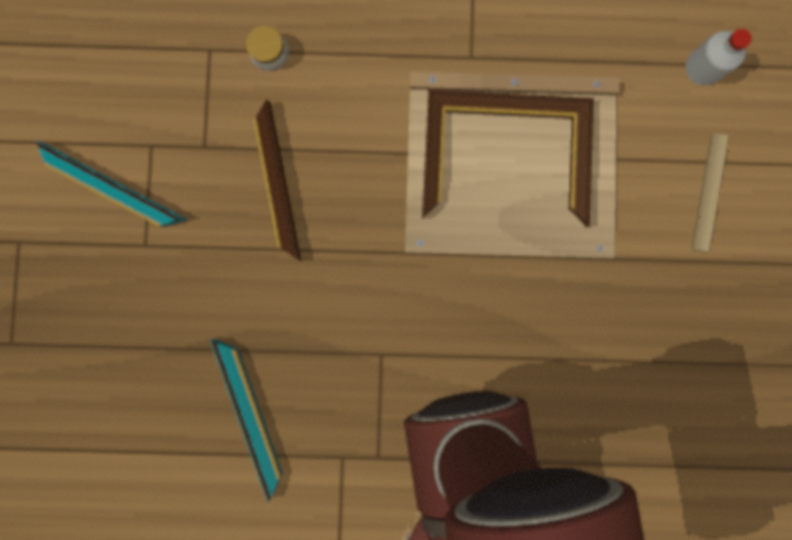

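View pics/side1.png

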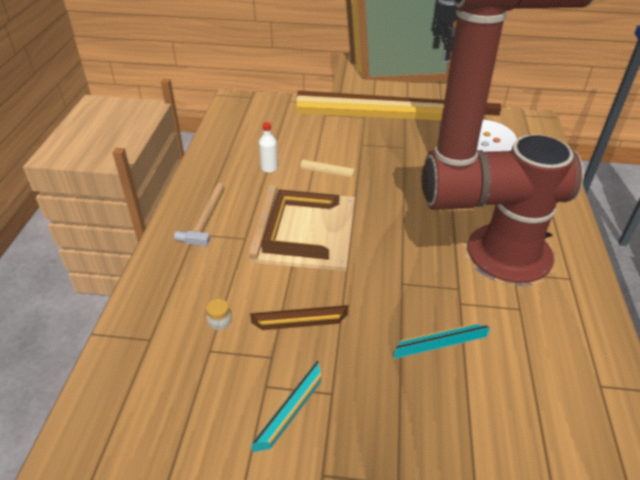

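The side view confirms the top view. The dark walnut rail is left of the board, its ends at about (228,186) and (247,274) in the full top image, gilt edge facing away from the board (+y). The teal rails are look-alikes. The frame is open towards the robot, with the stop at its far end.

```bash
cat >> h.py <<'E'
def yaw_y(o):
    R=cv2.Rodrigues(np.array(o['tool_rot'],float))[0]; return np.degrees(np.arctan2(R[1,1],R[0,1]))
def plan(X,yaw,n,g):
    """rows taking the measured pose to TCP X, tool pointing down, tool-y yaw (deg), in n equal steps"""
    o=ctrl.get_obs(); p=np.array(o['tool_pos']); y0=yaw_y(o); dy=(yaw-y0+180)%360-180 if abs(yaw)<400 else 0
    R=cv2.Rodrigues(np.array(o['tool_rot'],float))[0]; out=[]
    for i in range(n):
        a=np.radians(y0+dy*i/n); ty=np.array([np.cos(a),np.sin(a),0]); tz=np.array([0,0,-1.]); tx=np.cross(ty,tz)
        d=(np.array(X)-p)/n; out.append([g,*np.round([d@tx,d@ty,d@tz],4),0,0,round(-dy/n,2)])
    print('yaw',y0,'dy',dy,'tilt',np.round(R[:,2],4))
    for r in out: print(','.join('%g'%v for v in r))
def corners(p,mask,z):
    c,_=cv2.findContours(mask,0,2); c=max(c,key=cv2.contourArea); r=cv2.minAreaRect(c); return r
E
python3 - <<'E'
from h import *
o=ctrl.get_obs();p=shot('top')
im=p['image'];print(shot('wrist')['mount'])
hsv=cv2.cvtColor(im,cv2.COLOR_BGR2HSV)
m=np.zeros(im.shape[:2],np.uint8); s=np.s_[180:282,218:256]
m[s]=((im[s].max(2)<95)*255)
r=corners(p,m,0); print(r)
for b in cv2.boxPoints(r): print(b,w(p,*b,.034)[:2])
for z in(0.0,.034): print(w(p,*r[0],z))
for q in [(267,100),(300,260)]: print(w(p,q[0]/1.8+80,q[1]/1.8+130,.034))
for q in [(410,86),(618,93)]: print('stop',w(p,q[0]/1.8+80,q[1]/1.8+130,.032))
plan([.48,.285,.25],101,18,1)
E
```

```text
[[-2.99753038e-05 -9.65334809e-01 -2.61014762e-01  6.58182369e-02]
 [ 9.99999410e-01 -3.12357605e-04  1.04037941e-03 -1.34284449e-03]
 [-1.08584440e-03 -2.61014577e-01  9.65334249e-01 -1.43611624e-01]
 [ 0.00000000e+00  0.00000000e+00  0.00000000e+00  1.00000000e+00]]
((236.7228240966797, 230.058349609375), (90.23258972167969, 15.81130313873291), 78.11134338378906)
[219.69232 187.53845] [0.59817119 0.32717948]
[235.16446 184.28116] [0.60724563 0.29065413]
[253.75333 272.57825] [0.39787844 0.23727171]
[238.28119 275.83554] [0.38917427 0.27320555]
[0.50108209 0.28721238 0.        ]
[0.49718286 0.28184766 0.034     ]
[0.60363441 0.30680873 0.034     ]
[0.39301305 0.25370066 0.034     ]
stop [0.62905128 0.11758985 0.032     ]
stop [ 0.62836834 -0.16075682  0.032     ]
yaw -72.24921293539356 dy 173.24921293539353 tilt [-0.e+00  2.e-04 -1.e+00]
1,0.0302,-0.0417,-0.001,0,0,-9.62
1,0.0368,-0.036,-0.001,0,0,-9.62
1,0.0423,-0.0294,-0.001,0,0,-9.62
1,0.0466,-0.0219,-0.001,0,0,-9.62
1,0.0496,-0.0138,-0.001,0,0,-9.62
1,0.0512,-0.0053,-0.001,0,0,-9.62
1,0.0514,0.0033,-0.001,0,0,-9.62
1,0.0501,0.0119,-0.001,0,0,-9.62
1,0.0474,0.0201,-0.001,0,0,-9.62
1,0.0434,0.0277,-0.001,0,0,-9.62
1,0.0381,0.0346,-0.001,0,0,-9.62
1,0.0318,0.0405,-0.001,0,0,-9.62
1,0.0246,0.0452,-0.001,0,0,-9.62
1,0.0167,0.0487,-0.001,0,0,-9.62
1,0.0083,0.0508,-0.001,0,0,-9.62
1,-0.0003,0.0515,-0.001,0,0,-9.62
1,-0.0089,0.0507,-0.001,0,0,-9.62
1,-0.0172,0.0485,-0.001,0,0,-9.62
```

```bash
python3 -m jog '[1,0.03,-0.042,-0.001,0,0,-9.6,1,0.037,-0.036,-0.001,0,0,-9.6,1,0.042,-0.029,-0.001,0,0,-9.6,1,0.047,-0.022,-0.001,0,0,-9.6,1,0.05,-0.014,-0.001,0,0,-9.6,1,0.051,-0.005,-0.001,0,0,-9.6,1,0.051,0.003,-0.001,0,0,-9.6,1,0.05,0.012,-0.001,0,0,-9.6,1,0.047,0.02,-0.001,0,0,-9.6]' 60
python3 -m jog '[1,0.043,0.028,-0.001,0,0,-9.6,1,0.038,0.035,-0.001,0,0,-9.6,1,0.032,0.04,-0.001,0,0,-9.6,1,0.025,0.045,-0.001,0,0,-9.6,1,0.017,0.049,-0.001,0,0,-9.6,1,0.008,0.051,-0.001,0,0,-9.6,1,0,0.051,-0.001,0,0,-9.6,1,-0.009,0.051,-0.001,0,0,-9.6,1,-0.017,0.048,-0.001,0,0,-9.6,1,0,0,0,0,0,-3]'
python3 - <<'E'
from h import *
p=shot('wrist','w1.png');o=p['obs'];print(o['t'],o['tool_pos'],yaw_y(o),o['q'])
E
```

```text
t: 1.58
tool_pos: [0.3363, -0.1543, 0.2406]
tool_rot: [1.924, 2.482, 0.0]
contact_force: [-0.3, -0.1, 0.3]
opening: 0.0854
t: 2.82
tool_pos: [0.4832, 0.2859, 0.2488]
tool_rot: [0.38, -3.118, -0.0]
contact_force: [-0.9, -0.0, 0.5]
opening: 0.0852
2.825 [0.4832259  0.28587722 0.24880343] 103.89502985924982 [ 4.01441728e-01 -1.08109044e-01  1.74140575e+00  4.69802149e-04
  1.50904627e+00 -1.41189793e+00]
```

View pics/w1.png

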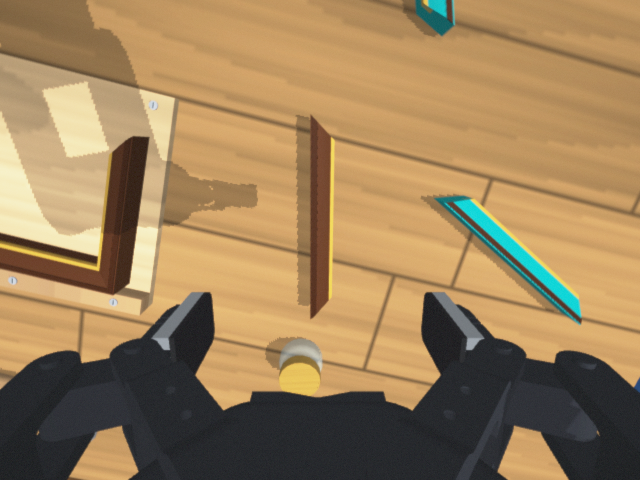

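The wrist image shows the rail upright at about x=321: outer corners (311,116) and (312,317), gilt edge on the right (332,138)–(331,298). It is already aligned with the jaws.

Run:
```python
from h import *
p=shot('wrist')
A=w(p,311,116,.034);B=w(p,312,317,.034);C=w(p,332,138,.026);D=w(p,331,298,.026)
for q in(A,B,C,D):print(np.round(q,4))
print(np.linalg.norm(A-B),np.linalg.norm(C-D))
M=((A+B)/2+(C+D)/2)/2; print('centre',M)
for P,Q in((A,B),(C,D)): d=Q-P;print('edge yaw',np.degrees(np.arctan2(d[1],d[0])),'width',)
n=(C+D-A-B)/2;print(n,np.hypot(*n[:2]))
plan([M[0],M[1],.008],103.9,6,1)
```

```text
[0.3932 0.257  0.034 ]
[0.6027 0.3087 0.034 ]
[0.408  0.2823 0.026 ]
[0.5783 0.325  0.026 ]
0.21573759803073408 0.1755761396191856
centre [0.49554082 0.29326409 0.03      ]
edge yaw 13.877105051206483 width
edge yaw 14.103172758796198 width
[-0.00478012  0.02078391 -0.008     ] 0.0213265162936906
yaw 103.62147649682655 dy 0.2785235031734601 tilt [-6.e-04 -4.e-04 -1.e+00]
1,-0.0024,0.001,0.0402,0,0,-0.05
1,-0.0024,0.001,0.0402,0,0,-0.05
1,-0.0024,0.001,0.0402,0,0,-0.05
1,-0.0024,0.001,0.0402,0,0,-0.05
1,-0.0024,0.001,0.0402,0,0,-0.05
1,-0.0024,0.001,0.0402,0,0,-0.05
```

```bash
python3 -m jog '[1,-0.0024,0.001,0.0402,0,0,0,1,-0.0024,0.001,0.0402,0,0,0,1,-0.0024,0.001,0.0402,0,0,0,1,-0.0024,0.001,0.0402,0,0,0,1,-0.0024,0.001,0.0402,0,0,0,1,-0.0024,0.001,0.0402,0,0,0,1,0,0,0.004,0,0,0,1,0,0,0,0,0,0]' 60
python3 -m jog '[0.5,0,0,0,0,0,0,0,0,0,0,0,0,0,0,0,0,0,0,0,0,0,0,0,0,0,0,0,0,0,0,0,0,0,0,0,0,0,0,0,0,0]' 60
python3 -m jog '[0,0,0,0,0,0,0,0,0,0,0,0,0,0,0,0,0,-0.02,0,0,0,0,0,0,-0.04,0,0,0,0,0,0,-0.04,0,0,0,0,0,0,0,0,0,0]' 60
python3 - <<'E'
from h import *
p=shot('wrist','w2.png');o=p['obs'];print(o['t'],o['tool_pos'],yaw_y(o),o['q'])
shot('top','top2.png')
E
```

```text
t: 3.92
tool_pos: [0.4962, 0.2923, 0.0052]
tool_rot: [-0.369, 3.119, 0.001]
contact_force: [-0.1, -0.4, 0.6]
opening: 0.0854
t: 4.68
tool_pos: [0.4962, 0.2926, 0.005]
tool_rot: [-0.37, 3.118, 0.0]
contact_force: [-0.6, -0.2, 5.3]
opening: 0.023
t: 5.42
tool_pos: [0.4982, 0.2936, 0.109]
tool_rot: [-0.37, 3.112, 0.004]
contact_force: [1.0, -0.5, -0.8]
opening: 0.0233
5.425 [0.49816869 0.29357608 0.10904253] 103.55721797910785 [ 4.03805516e-01  4.35586234e-02  1.83410335e+00  8.92040813e-05
  1.25539213e+00 -1.40362989e+00]
```

View pics/w2.png

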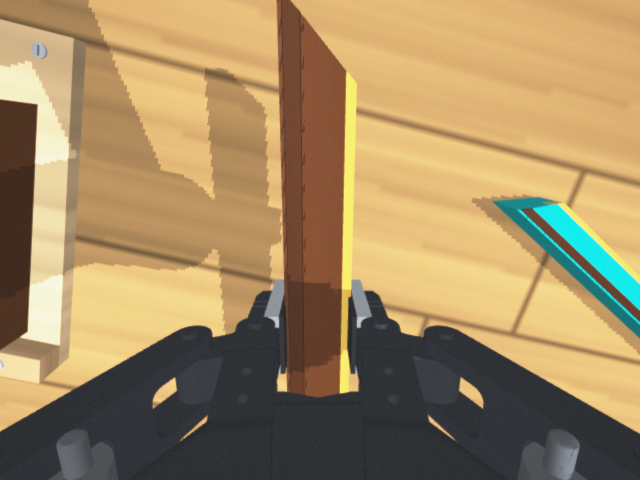

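Rail gripped squarely: outer edge on the left and gilt edge on the right, with the near inner corner at (352,78) and the near outer one at (279,0). Next I'll measure the frame from the top image.

Run:
```python
from h import *
p=shot('wrist');o=p['obs'];K=p['camera_matrix'];m=np.array(p['mount'])
def tl(u,v,z):
    d=m[:3,:3]@np.linalg.solve(K,[u,v,1.]);c=m[:3,3];return c+d*(z-c[2])/d[2]
print('inner end',tl(352,78,.005-.026),'outer',tl(279,0,.005-.034))
p=shot('top')
im=p['image'];hsv=cv2.cvtColor(im,cv2.COLOR_BGR2HSV)
m2=np.zeros(im.shape[:2],np.uint8); s=np.s_[176:262,308:415]
m2[s]=(im[s].max(2)<100)*255
c,_=cv2.findContours(m2,0,2);c=max(c,key=cv2.contourArea);r=cv2.minAreaRect(c);print(r)
for b in cv2.boxPoints(r):print(np.round(b,1),np.round(w(p,*b,.046),4))
for q in [(424,217),(588,226),(428,90),(593,98)]:
    print('manual',np.round(w(p,q[0]/1.8+80,q[1]/1.8+130,.046),4))
# board corner points (top z .012) and stop top near edge z=.032
for q in [(404,252),(615,257)]: print('board',w(p,q[0]/1.8+80,q[1]/1.8+130,.012))
a=im[165:285,290:430];cv2.imwrite('pics/top2c.png',cv2.resize(a,None,fx=5.5,fy=5,interpolation=cv2.INTER_CUBIC))
```

```text
inner end [ 0.08725991  0.01239561 -0.021     ] outer [ 0.10654443 -0.00985665 -0.029     ]
((362.5019836425781, 216.46888732910156), (93.50505065917969, 71.48551940917969), 3.5763344764709473)
[313.6 249.2] [0.4562 0.0983 0.046 ]
[318.1 177.9] [0.6264 0.0929 0.046 ]
[411.4 183.7] [ 0.6194 -0.1293  0.046 ]
[406.9 255.1] [ 0.4491 -0.1206  0.046 ]
manual [0.4532 0.0937 0.046 ]
manual [ 0.4479 -0.12    0.046 ]
manual [0.6213 0.0934 0.046 ]
manual [ 0.6174 -0.1247  0.046 ]
board [0.40831319 0.11883285 0.012     ]
board [ 0.41002681 -0.16284495  0.012     ]
```

View pics/top2c.png

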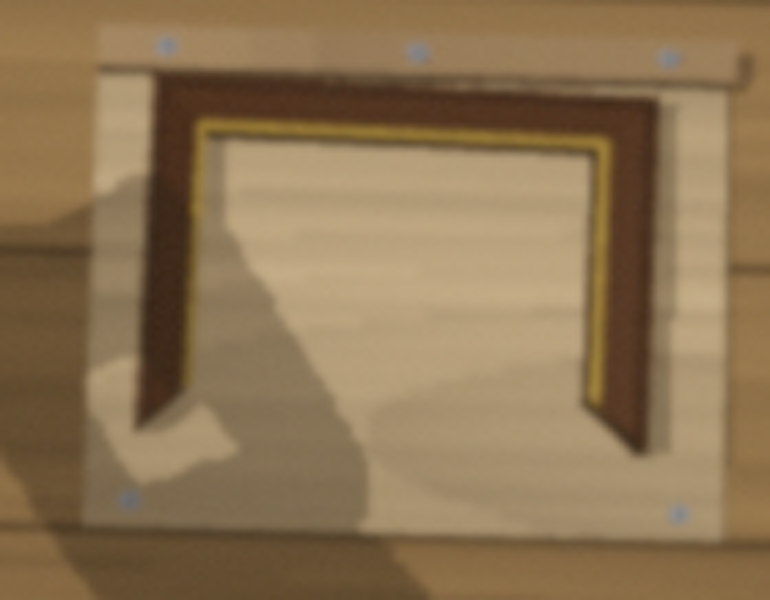

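Frame outline in the 5.5×/5× crop: open tips at (137,430) and (640,455), far outer corners (155,73) and (657,100). The stop's near edge runs (98,68)–(740,85), and the near board corners are (82,524) and (724,543).

Run:
```python
from h import *
p=shot('top')
f=lambda q,z:w(p,q[0]/5.5+290,q[1]/5+165,z)[:2]
yw=lambda a,b:np.degrees(np.arctan2(*(a-b)[::-1]))
L,R,FL,FR=[f(q,.046) for q in [(137,430),(640,455),(155,73),(657,100)]]
for q in(L,R,FL,FR):print(np.round(q,4))
print('frame yaw: far side',yw(FL,FR)-90,'tips',yw(L,R)-90,'left',yw(FL,L),'right',yw(FR,R))
a,b=f((98,68),.032),f((740,85),.032);print('stop',a,b,yw(a,b)-90,np.hypot(*(a-b)))
c,d=f((82,524),.012),f((724,543),.012);print('board',c,d,yw(c,d)-90,np.hypot(*(c-d)),'sides',yw(a,c),yw(b,d))
u=(FL+FR)/2; v=(L+R)/2
print('far mid',u,'near mid',v,np.hypot(*(u-v)))
```

```text
[0.4521 0.0952]
[ 0.4468 -0.1193]
[0.6223 0.0925]
[ 0.6161 -0.1247]
frame yaw: far side -1.6260454043201946 tips -1.4092896982680543 left -0.8928441659566246 right -1.8446936675100067
stop [0.62704388 0.11742934] [ 0.62764454 -0.16368713] 0.12242396291209445 0.2811171061923532
board [0.40882509 0.11773479] [ 0.40805262 -0.16278803] -0.15777339432530368 0.2805238854364594 sides -0.08020098948327307 -0.23459106070534033
far mid [ 0.61917975 -0.01610132] near mid [ 0.44947152 -0.01204972] 0.16975658443797403
```

Run:
```python
from h import *
plan([.425,-.0125,.109],-1.5,12,0)
```

```text
yaw 103.54960470674598 dy -105.04960470674598 tilt [-0.0037 -0.0015 -1.    ]
0,0.0115,-0.0233,-0.0006,0,0,8.75
0,0.0079,-0.0248,-0.0006,0,0,8.75
0,0.004,-0.0257,-0.0006,0,0,8.75
0,0,-0.026,-0.0006,0,0,8.75
0,-0.0039,-0.0257,-0.0006,0,0,8.75
0,-0.0078,-0.0248,-0.0006,0,0,8.75
0,-0.0115,-0.0233,-0.0006,0,0,8.75
0,-0.0149,-0.0213,-0.0006,0,0,8.75
0,-0.018,-0.0188,-0.0006,0,0,8.75
0,-0.0206,-0.0158,-0.0006,0,0,8.75
0,-0.0228,-0.0125,-0.0006,0,0,8.75
0,-0.0244,-0.0089,-0.0006,0,0,8.75
```

```bash
python3 -m jog '[0,0.0115,-0.0233,-0.0006,0,0,8.75,0,0.008,-0.0248,-0.0006,0,0,8.75,0,0.004,-0.0257,-0.0006,0,0,8.75,0,0,-0.026,-0.0006,0,0,8.75,0,-0.004,-0.0257,-0.0006,0,0,8.75,0,-0.008,-0.0248,-0.0006,0,0,8.75,0,-0.0115,-0.0233,-0.0006,0,0,8.75]'
python3 -m jog '[0,-0.015,-0.0213,0,0,0,8.75,0,-0.018,-0.0188,0,0,0,8.75,0,-0.0206,-0.0158,0,0,0,8.75,0,-0.0228,-0.0125,0,0,0,8.75,0,-0.0244,-0.009,0,0,0,8.75,0,0,0,0,0,0,0,0,0,0,0,0,0,0,0,0,0,0,0,0]'
python3 - <<'E'
from h import *
p=shot('wrist','w3.png');o=p['obs'];print(o['t'],o['tool_pos'],yaw_y(o),o['q'],cv2.Rodrigues(o['tool_rot'])[0][:,2])
E
```

```text
t: 6.55
tool_pos: [0.4542, 0.1138, 0.1067]
tool_rot: [-1.276, -2.868, 0.002]
contact_force: [0.1, 0.3, -1.7]
opening: 0.0228
6.55 [0.45423519 0.11381315 0.10669914] 42.01504810249867 [ 8.64005791e-02 -2.19872936e-01  2.08395759e+00 -3.27624239e-05
  1.28046661e+00 -6.46888828e-01] [-2.94486523e-03 -2.86581925e-04 -9.99995623e-01]$: bad value
```

View pics/w3.png

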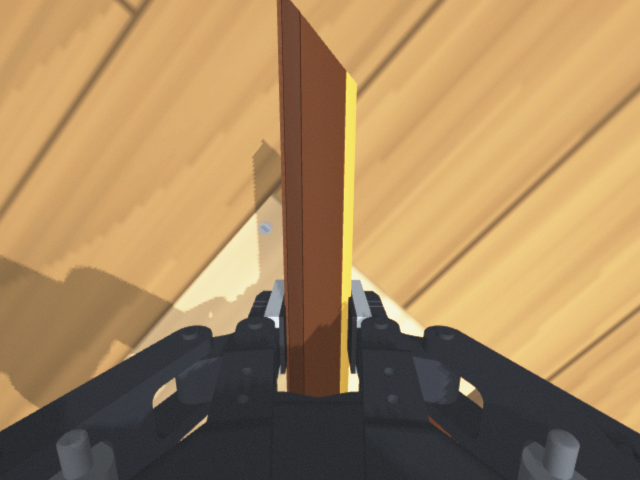

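The second call was refused for a wrong row length, so this picture is from mid-transfer. The rail is unchanged in the grip. Sending the rest now.

```bash
python3 -m jog '[0,-0.015,-0.0213,0,0,0,8.75,0,-0.018,-0.0188,0,0,0,8.75,0,-0.0206,-0.0158,0,0,0,8.75,0,-0.0228,-0.0125,0,0,0,8.75,0,-0.0244,-0.009,0,0,0,8.75,0,0,0,0,0,0,0,0,0,0,0,0,0,0]'
python3 - <<'E'
from h import *
p=shot('wrist','w4.png');o=p['obs'];print(o['t'],o['tool_pos'],yaw_y(o),o['q'],cv2.Rodrigues(o['tool_rot'])[0][:,2],o['contact_force'])
plan([.425,-.0125,.08],-1.5,1,0)
E
```

```text
t: 7.48
tool_pos: [0.4266, -0.0115, 0.1076]
tool_rot: [-2.246, -2.195, 0.0]
contact_force: [0.8, 0.7, -1.3]
opening: 0.0231
7.475 [ 0.42662233 -0.01152551  0.10761442] -1.3282861688848047 [-2.02158790e-01 -3.41089933e-01  2.17799282e+00  6.24280725e-04
  1.30605102e+00 -1.79139070e-01] [-1.21249532e-03  8.63566833e-04 -9.99998892e-01] [ 0.78393654  0.67785662 -1.30571155]
yaw -1.3162459992694475 dy -0.18375400073054493 tilt [-1.e-03  7.e-04 -1.e+00]
0,-0.0012,-0.0017,0.0278,0,0,0.18
```

View pics/w4.png

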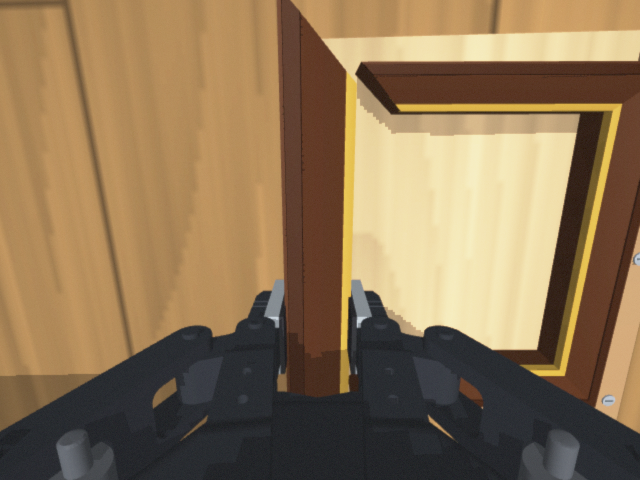

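Wrist view: the near leg's outer tip is at (358,68), its inner gilt tip at (398,107), the far inner corner at (620,105) and the opposite far inner corner about (565,372). The rail lies parallel just left of the opening.

Run:
```python
from h import *
p=shot('wrist');o=p['obs'];print(o['tool_pos'])
P=np.array([w(p,358,68,.046),w(p,398,107,.038),w(p,620,105,.038),w(p,565,372,.038)])[:,:2]
F=np.array([[-.085,.11],[-.061,.086],[.061,.086],[.061,-.086]])
print(np.round(P,4))
pc,fc=P.mean(0),F.mean(0)
U,S,V=np.linalg.svd((F-fc).T@(P-pc)); R=(V.T@np.diag([1,np.linalg.det(V.T@U.T)])@U.T)
t=pc-R@fc; print('yaw',np.degrees(np.arctan2(R[1,0],R[0,0])),'origin',t,'seat',t+R@[-.073,0]); print(np.round((F@R.T+t-P)*1e3,1))
```

```text
[ 0.42673357 -0.01138509  0.10777566]
[[ 0.4505  0.0953]
 [ 0.4746  0.0758]
 [ 0.6021  0.074 ]
 [ 0.5994 -0.1034]]
yaw -0.09477457058765905 origin [ 0.53756692 -0.01357479] seat [ 0.46456702 -0.01345404]
[[ 2.2  1.2]
 [ 2.1 -3.3]
 [-3.4 -1.6]
 [-1.   3.7]]
```

```bash
python3 -m jog '[0,-0.0025,-0.003,0.03,0,0,0,0,0,0,0.03,0,0,0,0,0,0,0.02,0,0,0,0,0,0,0.006,0,0,0,0,0,0,0,0,0,0,0,0,0,0,0,0,0]'
python3 -m jog '[0,0,0,0.002,0,0,0,0,0,0,0,0,0,0]'
python3 -m jog '[0,0,0,0.001,0,0,0,0,0,0,0,0,0,0]'
```

```text
t: 8.32
tool_pos: [0.4249, -0.0146, 0.0234]
tool_rot: [2.248, 2.193, 0.002]
contact_force: [-0.7, -0.4, -1.2]
opening: 0.0229
t: 8.57
tool_pos: [0.4241, -0.0146, 0.0206]
tool_rot: [2.249, 2.193, 0.001]
contact_force: [0.7, 0.7, -2.0]
opening: 0.0231
t: 8.82
tool_pos: [0.4238, -0.0146, 0.0193]
tool_rot: [-2.249, -2.193, 0.0]
contact_force: [-0.5, -0.5, -1.9]
opening: 0.0226
```

```bash
python3 -m jog '[0,0,0,0.0015,0,0,0,0,0,0,0,0,0,0]'
python3 -m jog '[0,0,0,0.001,0,0,0,0,0,0,0,0,0,0]'
python3 - <<'E'
from h import *
import time
for n in('wrist','side','top'): p=shot(n,n+'5.png');o=p['obs'];print(o['tool_pos'],yaw_y(o),o['contact_force'])
a=cv2.imread('pics/side5.png')[160:290,230:390];b=cv2.imread('pics/wrist5.png')
a=cv2.resize(a,(370,300),interpolation=cv2.INTER_CUBIC);b=cv2.resize(b,(400,300))
cv2.imwrite('pics/c5.png',np.hstack([a,b]))
E
```

```text
t: 9.07
tool_pos: [0.4237, -0.0145, 0.0176]
tool_rot: [-2.249, -2.193, 0.0]
contact_force: [-0.5, -0.0, -1.7]
opening: 0.0229
t: 9.32
tool_pos: [0.4241, -0.0146, 0.017]
tool_rot: [2.249, 2.193, 0.0]
contact_force: [0.0, 0.2, 0.3]
opening: 0.0228
[ 0.42408021 -0.01461163  0.01699545] -1.4472013597547573 [0.04610581 0.16139396 0.25752904]
[ 0.4241045  -0.01463352  0.01701994] -1.451933653309481 [-0.27336725  0.64858051  0.53008897]
[ 0.42407403 -0.01462733  0.01698372] -1.4511003628969197 [ 0.39538414 -0.19129073  0.07271746]
```

View pics/c5.png

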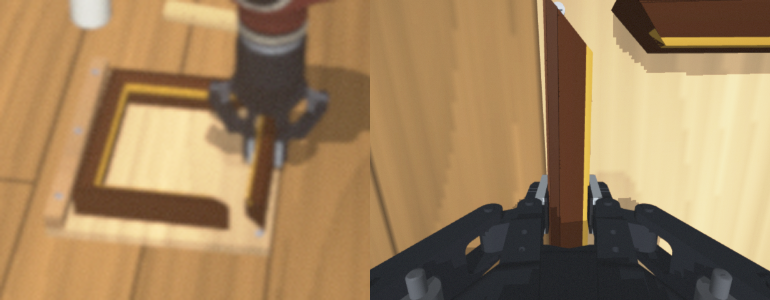

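Left: the rail is lying flat on the board, parallel to the open side. Right: the rail's inner tip (~(349,73)) and the frame's inner tip (~(449,76)) are on nearly the same row, so they are aligned laterally to about 1 mm. Slide in.

```bash
python3 -m jog '[0,0,0.006,0,0,0,0,0,0,0.006,0,0,0,0,0,0,0.006,0,0,0,0,0,0,0.006,0,0,0,0,0,0,0.004,0,0,0,0,0,0,0.003,0,0,0,0,0,0,0.002,0,0,0,0,0,0,0,0,0,0,0]'
python3 -m jog '[0,0,0.002,0,0,0,0,0,0,0.002,0,0,0,0,0,0,0,0,0,0,0]'
python3 - <<'E'
from h import *
for n in('wrist','top'): p=shot(n,n+'6.png');o=p['obs'];print(o['tool_pos'],yaw_y(o),o['contact_force'],o['wrist_torque'])
a=cv2.imread('pics/top6.png')[165:285,290:430];b=cv2.imread('pics/wrist6.png')
cv2.imwrite('pics/c6.png',np.hstack([cv2.resize(a,(400,343),interpolation=cv2.INTER_CUBIC),cv2.resize(b[:343,200:600],(400,343))]))
E
```

```text
t: 10.48
tool_pos: [0.4573, -0.0155, 0.017]
tool_rot: [2.249, 2.193, 0.001]
contact_force: [0.8, -0.0, 2.8]
opening: 0.0228
t: 10.85
tool_pos: [0.461, -0.0155, 0.017]
tool_rot: [2.249, 2.193, 0.0]
contact_force: [-1.8, -0.9, 4.9]
opening: 0.0229
[ 0.46099309 -0.01549188  0.01698218] -1.454345957603392 [-1.76813193 -0.92020473  4.85974107] [-0.0167792   0.22506418 -0.02581761]
[ 0.46095909 -0.01548744  0.01695441] -1.4554845617469723 [-0.86775833  0.41550691  4.84261417] [-0.05743271  0.15873319  0.02778687]
```

View pics/c6.png

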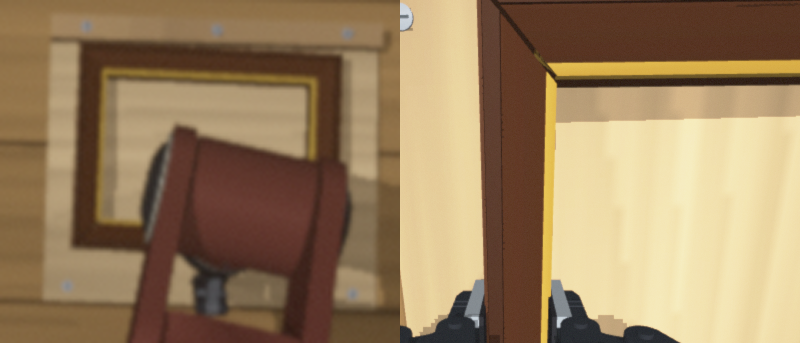

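The left mitre is nearly closed (about (545,65) in the right panel) and the gilt lines meet. There is still a gap to the stop. Continuing, with the yaw turned to match the stop.

```bash
python3 -m jog '[0,0,0.002,-0.0003,0,0,-0.3,0,0,0.002,0,0,0,-0.3,0,0,0.001,0,0,0,-0.4,0,0,0,0,0,0,0]'
python3 -m jog '[0,0,0.001,0,0,0,-0.4,0,0,0.001,0,0,0,0,0,0,0,0,0,0,0]'
python3 -m jog '[0,0,0.001,0,0,0,0,0,0,0,0,0,0,0]'
```

```text
t: 11.45
tool_pos: [0.4659, -0.0156, 0.017]
tool_rot: [2.23, 2.213, 0.0]
contact_force: [-1.4, -0.1, 3.1]
opening: 0.0228
t: 11.82
tool_pos: [0.4679, -0.0156, 0.017]
tool_rot: [2.222, 2.221, 0.0]
contact_force: [-2.1, -0.5, 2.7]
opening: 0.0228
t: 12.08
tool_pos: [0.4689, -0.0156, 0.017]
tool_rot: [2.222, 2.22, 0.0]
contact_force: [-0.8, 1.1, 1.3]
opening: 0.023
```

```bash
python3 -m jog '[0,0,0.001,0,0,0,0,0,0,0,0,0,0,0]'
python3 -m jog '[0,0,0.0005,0,0,0,0,0,0,0,0,0,0,0]'
python3 -m jog '[0,0,0.0005,0,0,0,0,0,0,0,0,0,0,0]'
```

```text
t: 12.32
tool_pos: [0.4698, -0.0156, 0.017]
tool_rot: [-2.222, -2.22, -0.0]
contact_force: [-2.0, 0.4, 2.1]
opening: 0.023
t: 12.58
tool_pos: [0.4699, -0.0155, 0.017]
tool_rot: [-2.222, -2.22, 0.001]
contact_force: [-4.3, 0.6, 4.5]
opening: 0.0228
t: 12.82
tool_pos: [0.47, -0.0155, 0.017]
tool_rot: [-2.221, -2.219, 0.002]
contact_force: [-6.0, -0.1, 6.4]
opening: 0.0231
```

Contact came at x=0.470, as predicted. I'll check the mitres and squareness at this light push.

```bash
python3 -m jog '[0,0,0.0005,0,0,0,0,0,0,0.0005,0,0,0,0,0,0,0,0,0,0,0]'
python3 - <<'E'
from h import *
for n in('wrist','top','side'): p=shot(n,n+'7.png');o=p['obs'];print(o['tool_pos'],yaw_y(o),o['contact_force'],o['wrist_torque'],cv2.Rodrigues(o['tool_rot'])[0][:,2])
a=cv2.imread('pics/top7.png')[165:285,290:430];b=cv2.imread('pics/wrist7.png');c=cv2.imread('pics/side7.png')[170:290,240:380]
r=lambda x:cv2.resize(x,(400,300),interpolation=cv2.INTER_CUBIC)
cv2.imwrite('pics/c7.png',np.vstack([np.hstack([r(a[:105]),r(b[:240,240:560])]),np.hstack([r(c[:105]),r(b)])]))
E
```

```text
t: 13.2
tool_pos: [0.4701, -0.0154, 0.017]
tool_rot: [-2.22, -2.217, 0.005]
contact_force: [-10.9, -0.4, 10.8]
opening: 0.0233
[ 0.47013113 -0.01539473  0.01703476] -0.07258700687942356 [-10.90395718  -0.40606167  10.81917312] [-0.05298314  1.44975954 -0.24678416] [-4.86807767e-03  5.97272554e-04 -9.99987972e-01]
[ 0.47010701 -0.01539302  0.01699697] -0.07638791129349448 [-10.75464888   1.4442651    9.67206961] [-0.05221523  1.44422968 -0.2388643 ] [-4.89580960e-03  6.44087285e-04 -9.99987808e-01]
[ 0.47011629 -0.01541305  0.01701281] -0.07245906616102168 [-10.36799306   0.90677199   9.61937134] [-0.07335801  1.44079109 -0.28427689] [-4.88684385e-03  5.87543845e-04 -9.99987887e-01]
```

View pics/c7.png

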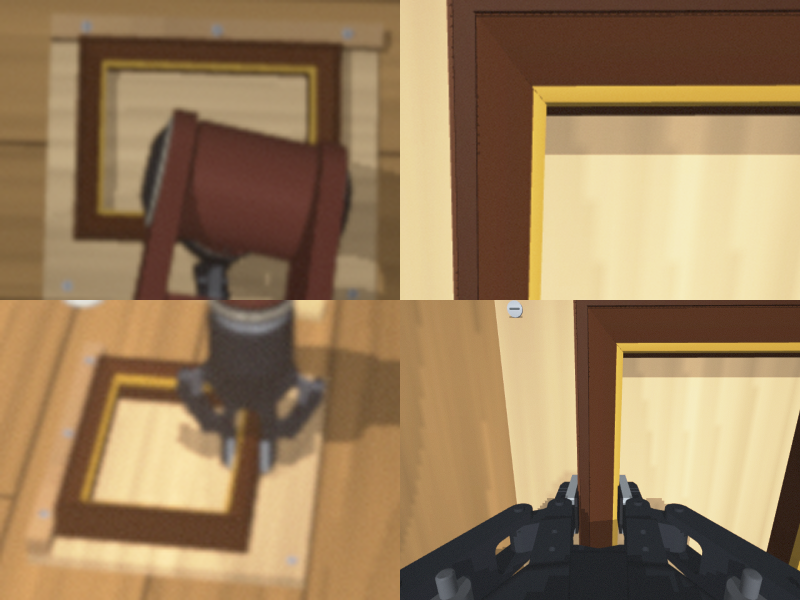

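The visible (+y) mitre is closed tight and square, with the gilt lines meeting. The frame's far edge lies against and parallel to the stop. Downward pressure has crept up, so I'll ease it a little and bring the push to 12 N.

```bash
python3 -m jog '[0,0,0.0003,-0.0005,0,0,0,0,0,0,-0.0005,0,0,0,0,0,0,0,0,0,0,0,0,0,0,0,0,0]'
python3 - <<'E'
from h import *
for i in range(3): p=shot('top');o=p['obs'];print(o['tool_pos'],yaw_y(o),o['contact_force'],o['wrist_torque'])
E
```

```text
t: 13.85
tool_pos: [0.4701, -0.0154, 0.017]
tool_rot: [-2.22, -2.217, 0.005]
contact_force: [-7.6, 0.4, 4.1]
opening: 0.0226
[ 0.47009444 -0.01538517  0.01702414] -0.08066807691161844 [-7.64672638  0.39528389  4.05981567] [-0.1010807   1.05119576 -0.26153433]
[ 0.47009578 -0.01536349  0.01703979] -0.07628683249971864 [-6.7137201  -0.06512038  5.21048161] [-0.1226436   0.97613187 -0.26194489]
[ 0.47007442 -0.01535861  0.01701006] -0.07767971796251122 [-7.05326931  0.07422824  3.77507212] [-0.07432973  1.00005701 -0.21846643]
```

```bash
python3 -m jog '[0,0,0.0006,0,0,0,0,0,0,0.0006,-0.0003,0,0,0,0,0,0,0,0,0,0,0,0,0,0,0,0,0]'
python3 - <<'E'
from h import *
F=[]
for i in range(4): p=shot('top');o=p['obs'];F.append(o['contact_force'])
print(np.mean(F,0),o['tool_pos'],o['wrist_torque'])
E
```

```text
t: 14.5
tool_pos: [0.4701, -0.0153, 0.0171]
tool_rot: [-2.218, -2.216, 0.008]
contact_force: [-11.7, 0.3, 6.8]
opening: 0.0232
[-11.44645312  -0.15779125   7.27344227] [ 0.47007638 -0.01534539  0.01704257] [-0.15324513  1.60607527 -0.26628017]
```

```bash
python3 -m jog '[0,0,0.0002,0,0,0,0,0,0,0,0,0,0,0,0,0,0,0,0,0,0,0,0,0,0,0,0,0,0,0,0,0,0,0,0,0,0,0,0,0,0,0,0,0,0,0,0,0,0,0,0,0,0,0,0,0]'
for i in 1 2 3 4; do python3 -m jog '[0,0,0,0,0,0,0,0,0,0,0,0,0,0,0,0,0,0,0,0,0,0,0,0,0,0,0,0,0,0,0,0,0,0,0,0,0,0,0,0,0,0,0,0,0,0,0,0,0,0,0,0,0,0,0,0,0,0,0,0,0,0,0,0,0,0,0,0,0,0]'; done
python3 - <<'E'
from h import *
F=[]
for n in('wrist','top','side','top'): p=shot(n,n+'8.png');o=p['obs'];F.append(o['contact_force'])
print(np.mean(F,0),o['tool_pos'],o['wrist_torque'],yaw_y(o),cv2.Rodrigues(o['tool_rot'])[0][:,2])
a=cv2.imread('pics/top8.png')[165:285,290:430];b=cv2.imread('pics/wrist8.png');c=cv2.imread('pics/side8.png')[170:275,240:380]
r=lambda x:cv2.resize(x,(400,300),interpolation=cv2.INTER_CUBIC)
cv2.imwrite('pics/c8.png',np.vstack([np.hstack([r(a[:105]),r(b[:240,240:560])]),np.hstack([r(c),r(b)])]))
E
```

```text
t: 15.7
tool_pos: [0.4701, -0.0153, 0.017]
tool_rot: [-2.218, -2.216, 0.009]
contact_force: [-12.5, -0.8, 9.3]
opening: 0.0227
t: 16.95
tool_pos: [0.4701, -0.0153, 0.0171]
tool_rot: [-2.218, -2.216, 0.009]
contact_force: [-12.8, -0.4, 8.1]
opening: 0.0227
t: 18.2
tool_pos: [0.4701, -0.0154, 0.017]
tool_rot: [-2.218, -2.216, 0.009]
contact_force: [-12.8, 0.1, 8.4]
opening: 0.0228
t: 19.45
tool_pos: [0.4701, -0.0154, 0.0171]
tool_rot: [-2.218, -2.216, 0.009]
contact_force: [-12.3, 0.2, 8.2]
opening: 0.0231
t: 20.7
tool_pos: [0.4701, -0.0154, 0.017]
tool_rot: [-2.218, -2.216, 0.009]
contact_force: [-12.8, -0.7, 8.1]
opening: 0.0226
[-12.64766759  -0.53217681   7.92776507] [ 0.47007382 -0.01534387  0.01702466] [-0.15912614  1.75852545 -0.2748965 ] -0.06365455009894387 [-8.63057238e-03  6.56092397e-04 -9.99962541e-01]
```

View pics/c8.png

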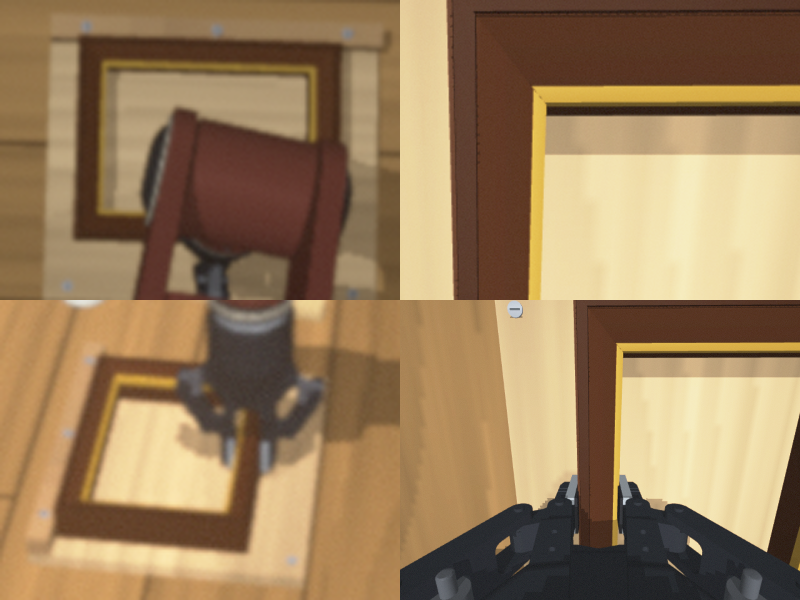

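The push held steady at 12.3–12.8 N for 5 s. The visible mitre is closed, the frame sits parallel against the stop, and nothing crept. Handing in.

```bash
python3 -c "
from station import ctrl
print(ctrl.finish_job())"
```

```text
the job is handed in; nothing more can be done
None
```

I laid the loose walnut side flat in the frame's open end and pushed it in until the frame was against the stop. I handed the job in at about 21 s, with the gripper still holding and pushing.

**Push:** it stayed at 12.3–12.8 N for about 5 s with no creep, and I handed in at that level.

**Position:** the TCP settled at x = 0.470 m, where I had worked out the seat would be. The gripper's yaw was within 0.1° of the wrist reading 0; I measured the stop at about −0.15° to +0.1° from the images.

**Closed mitre:** the left (+y) corner shows closed, with the gilt lines meeting. The frame's far edge lies along the stop.

**Not checked directly:** the right (−y) mitre was hidden behind the arm and gripper. I judged it closed from the yaw and from the wrist torque (−0.27 N m), which puts the reaction only about 2 cm off centre, towards that side.

**Other readings:**
- **Downward force:** about 8 N was also pressing the side onto the board.
- **Refused command:** one move was refused because I typed a row of the wrong length. I re-sent it, and nothing was disturbed.
- **Bystanders:** I did not touch the offcut, hammer, glue or pins.

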